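Fit the cover board into the stamp case

TASK

Fit the long plywood cover board into the open wooden stamp case: it is too long to go in flat, so tilt it, tuck one end under one of the end rails, lower the other end through the opening, and slide it back to the middle. Leave it lying flat on the two inner ledges, centred and with both ends under the rails, and let go; leave the short board alone.

Things in the scene. Friction and masses are not known exactly. Their poses are not given: they have to be found in the camera images.
- cover_mid (a point): Cover board, the longer of two: plywood plate 184 x 100 x 8 mm, flat on the table, 0.13 kg. On its middle stands a wooden grip tab 16 mm thick (along x), 46 wide (along y), its top 78 mm above the plate's underside; pinch the 16 mm near the top. Point: on the centre line, 39 mm above the underside. x along the 184 mm length, y across, z up. Both ends alike.
- short_board_mid (a point): Short board, a bystander of the same make with the same grip, but its plate is only 110 x 80 x 8 mm. Point: its centre, 39 mm above its underside; x along its length. The two boards may lie in either order.
- case_seat (a point): Stamp case, a wooden box fixed to the table, 272 long x 154 wide x 82 mm tall, inside 248 x 130. Point: middle of the case at the ledges' top, 40 mm above the table; x along the length, y across, z up. The two ledges run the full length along the long walls, each 35 mm wide, with a well of steel stamps between.
- case_mouth (a point): Middle of the case's mouth, level with the rim, 42 mm above the ledges; axes as case_seat. A rail 8 mm thick overhangs each end by 48 mm (its underside 34 mm above the ledges), leaving an opening 152 (along x) x 130 mm. An end tucked under a rail with the board's middle 16 to 32 mm off centre lets the other end pass the opposite rail. Either end may go first.

How it is judged (in metres and radians):
At the end, for the whole second after the job is handed in: The cover board lies flat (within 4 degrees, height within 6 mm) and at rest on the case's ledges below the rails, right way up, its middle within 15 mm lengthwise and 20 mm crosswise of the case's middle, so that both ends are under the rails, its length along the case within 12 degrees (x of cover_mid in the frame of case_seat between -0.015 and 0.015 m and y of cover_mid in the frame of case_seat between -0.02 and 0.02 m and z of cover_mid in the frame of case_seat between 0.033 and 0.045 m and angle between the x axis of cover_mid and the x axis of case_seat, either way round below 0.21 rad and angle between cover_mid's own z axis and vertical below 0.07 rad and linear speed of cover below 0.02 m/s); the robot touches nothing.
It fails at once if the short board is moved by more than 40 mm (distance of short_board_mid from where it was at the start of the episode above 0.04 m).
It also fails if it takes over 43 s, if anything falls off the work surface, if the arm or the gripper's body presses on something with over 40 N, if the wrist force passes 120 N, or if a joint passes its speed limit or range.

ROBOT

A 6-joint arm with a two-finger parallel gripper is mounted at the origin on the work surface. World frame = base frame: x ahead of the robot, y to its left, z up, the work surface at z = 0. Lengths are in mm, angles in rad, forces in N, time in s.
With the tool pointing down it reaches from about 400 to 925 mm from the base axis. Payload 12.5 kg.
Tool frame: the origin (TCP) lies at the centre of the arm's flange, where the gripper is bolted on; the fingertips stand 190 mm ahead of it and the grasp point (between the pads) lies 171 mm ahead of it; z points along the fingers, y is the line along which they close (so a half turn about z gives the same grasp; the last joint's range is limited). The gripper opens to 95 mm and grips with 3 to 60 N. Pads are 20 mm wide; open, the fingers measure 119 mm over their backs; the gripper's body (75 mm by 180 mm) begins 59 mm behind the grasp point.
Start: joints at [-1.28, 0.491, 1.559, -0, 1.092, -0.106], TCP at [241.562, -576.431, 404.761] pointing down, gripper open.
Joint ranges: [-3.1, 3.1], [-0.84, 2.19], [0.05, 2.79], [-1.13, 4.28], [0.06, 2.93], [-2.69, 2.69]. Speed limits (rad/s): [2.22, 2.22, 2.79, 3.14, 3.14, 3.14].

INTERFACE

Orientations are given as [roll, pitch, yaw] about the fixed x, y, z axes, in that order (R = Rz(yaw) Ry(pitch) Rx(roll)).
In Python, from cell import env, read_camera, search_frame, cut_out gives the robot as it stands. The module is installed in compiled form; this text tells all that it offers.
- The arm moves only by the tool move_arm, never from a script. Its argument "commands" is a list of rows, each a list of 3 entries, a list of its own where there are three numbers: the shift along the world's x, y, z normalised to -1 to 1, where 1 is 0.03 m, then the turn about the world's z normalised to -1 to 1, where 1 is 0.08 rad, then the opening, from -1 (shut) to 1 (fully open), so that 0 is half open. A call has 1 to 20 rows; each row shifts and turns the commanded pose from where the row before left it; what a row does not reach is not made up. A row lasts 1/12 s, in which the tool goes at most 41.7 mm and 7.16 degrees, less where a joint would pass 70% of its speed; a pose out of reach is approached as far as the arm can. A call with a number of a shift or a turn outside -1 to 1 is refused whole. A call with a gripper value outside its range is refused whole. The fingers move at their own pace and stop on an object; the grip force is fixed at half the most. Time passes only in rows, so rows that do not move let the fingers close. It gives the time, the measured TCP pose, the force, the opening and the grip force at its end, in the units of the state.
- env.state(): the state, without advancing time (a new reading comes with each control period).
- read_camera(name): name is "side" or "top" or "wrist"; returns a dict with "image" (384x512x3 uint8, red, green, blue), "fx", "fy", "cx", "cy" (pixels), "rvec" (rotation vector, rad) and "tvec" (3), from world to camera coordinates, as OpenCV has them. Camera axes: x right, y down, z forward; pixel columns grow to the right and rows downward; lengths in mm; the calibration is good to about 2 mm. The wrist camera is an equidistant fisheye: a pixel r from the principal point sees the ray r / f radians off the axis. A picture is of the moment at which its call begins. There is no depth.
- env.job_done(): hands the job in; it is judged then, once.
Trained networks look in a picture, given as the dict that the camera call returned (one of the last four; its "shot" number tells which), for a name from the list of things; names that differ only in an ending like _2 or _b are one class to them, and where a whole thing is asked for, a point or a joint stands for the part that bears it (a point fixed in the world has none). Each returns a list of dicts, best first, with "confidence" (0 to 1); they miss things now and then, are a little off and sometimes report something else, mostly with a low value. They report only what shows in the picture. A call takes as long as a camera call.
- search_frame(thing, picture): "at" ([column, row] in pixels, amid what is visible of it).
- cut_out(thing, picture): "region" (384x512 bool, what is visible of it) and "at" ([column, row] in pixels, amid what is visible of it).
The state is a dict: "t": time; "joints": joint angles; "qvel": joint speeds; "tau": joint torques, N m; "eef_pos": TCP position; "tcp_rot": TCP orientation; "ft_force": force on the tool from outside, world axes, zero at the start; "moment": the same for the moment, N m; "opening": opening from 0.0 (shut) to 1.0 (fully open); "grip_force": force on a finger pad.
Only numpy, scipy, OpenCV 4.12 (cv2) and the standard library are available. Lean on these libraries where they do the work, as an engineer would, in place of code of your own. Each camera call takes 0.05 s, during which the arm holds its last target. There are 200 camera calls.

## Working session

There is one attempt and no reset: what is moved stays moved. The work goes in short steps, Python scripts to look and compute and a tool call to move; the robot and the scene stay as the last step left them, time stands still between calls to the robot, and variables do not carry over. Pictures are saved under pics/ and viewed, at most 10 in all, crops included, and the job is handed in when it is done.

Besides the shell and the picture viewer there is one more tool, called after "Request:" as a command line: name --argument value ..., lists and objects as JSON in quotes. move_arm: Moves the arm, as the interface text tells. Its arguments: {"type":"object","properties":{"commands":{"type":"array","items":{"type":"array"}}},"required":["commands"]}

```bash
mkdir -p pics; cat > h.py <<'E'
import numpy as np, cv2
from cell import env, read_camera, search_frame, cut_out
def ray(p,uv):
    R=cv2.Rodrigues(np.array(p["rvec"],float))[0];t=np.array(p["tvec"],float).ravel()
    d=np.array([(uv[0]-p["cx"])/p["fx"],(uv[1]-p["cy"])/p["fy"],1.]);return -R.T@t,R.T@d
def atz(p,uv,z):
    c,d=ray(p,uv);return c+d*(z-c[2])/d[2]
def save(p,n): cv2.imwrite("pics/"+n,p["image"][:,:,::-1])
E
python3 - <<'E'
from h import *
s=env.state();print(s)
P={n:read_camera(n) for n in("top","side")}
for n,p in P.items():
    save(p,n+"0.png")
    c,d=ray(p,(p["cx"],p["cy"]));print(n,c,d)
    for th in("cover_mid","short_board_mid","case_seat","case_mouth"):
        r=search_frame(th,p)
        for q in r[:3]: print(n,th,q,atz(p,q["at"],39).round())
        try:
            for q in cut_out(th,p)[:2]:
                rr=cv2.minAreaRect(np.argwhere(q["region"])[:,::-1].astype(np.float32));print("  cut",q["confidence"],q["at"],rr)
        except Exception as e: print(e)
E
```

```text
{'t': 0.0, 'joints': array([-1.27961635e+00,  4.91550336e-01,  1.55944744e+00, -3.00380616e-06,
        1.09170368e+00, -1.05575165e-01]), 'qvel': array([-5.51720074e-04,  2.46818896e-03,  1.54563095e-03,  9.50874405e-04,
        5.29794970e-05, -1.56427809e-03]), 'tau': array([ 1.19022850e-03, -6.12643147e+01, -2.58180231e+01,  6.93530194e-02,
        4.82251926e-02, -1.10768869e-04]), 'eef_pos': array([ 241.54231877, -576.40180523,  404.16805485]), 'tcp_rot': array([-3.14048974e+00, -1.14195600e-04,  3.96756464e-01]), 'ft_force': array([-0.13403263,  0.24263694,  0.2832666 ]), 'moment': array([-0.03619115, -0.03249893, -0.03051057]), 'grip_force': 0.0, 'opening': 0.9992343551909104}
top [ 467.13902166    9.81585558 1161.9136863 ] [ 0.08311256 -0.0186859  -0.99636496]
top cover_mid {'at': [344.0, 244.6], 'confidence': 0.93} [ 447. -213.   39.]
  cut 0.73 [344.2, 245.6] ((341.86126708984375, 244.2188262939453), (42.10078048706055, 75.80451965332031), 74.35775756835938)
top short_board_mid {'at': [334.1, 168.0], 'confidence': 0.96} [ 628. -192.   39.]
  cut 0.62 [331.7, 170.0] ((333.4
[... 855 characters left out ...]
487793)
side short_board_mid {'at': [281.5, 187.8], 'confidence': 0.89} [ 599. -148.   39.]
  cut 0.68 [282.6, 185.7] ((284.2001953125, 184.3929443359375), (35.47956466674805, 39.666595458984375), 28.178592681884766)
side case_seat {'at': [190.8, 284.3], 'confidence': 0.59} [545. 232.  39.]
side case_seat {'at': [342.3, 208.1], 'confidence': 0.55} [ 432. -164.   39.]
  cut 0.75 [191.6, 287.5] ((188.5439453125, 281.07977294921875), (156.94044494628906, 100.30989074707031), 32.53506851196289)
side case_mouth {'at': [192.1, 287.2], 'confidence': 0.96} [538. 236.  39.]
  cut 0.59 [190.2, 288.7] ((189.30943298339844, 280.9473876953125), (156.40261840820312, 100.33895874023438), 32.53506851196289)
```

```bash
python3 - <<'E'
import cv2
a=cv2.imread("pics/top0.png")
c=a[90:320,60:420]
cv2.imwrite("pics/top0c.png",cv2.resize(c,None,fx=2.2,fy=2.2,interpolation=cv2.INTER_CUBIC))
E
```

```text
(no output)
```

View pics/top0c.png

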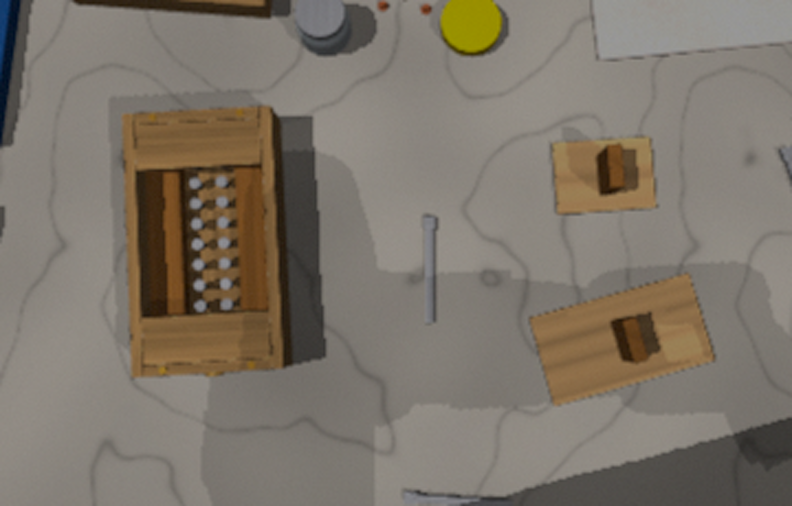

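View pics/side0.png

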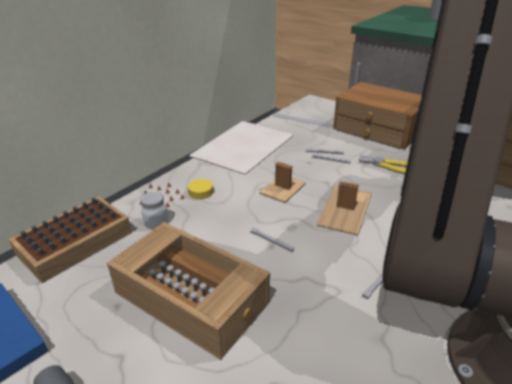

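The top view crop (×2.2, offset 60,90) shows the case on the left, length along world x, with rim corners about (124,114), (272,106), (284,367) and (134,376). The long board is at the lower right with corners about (529,318), (690,275), (714,358) and (553,403). The short board is above it. The side view agrees.

```bash
python3 - <<'E'
from h import *
p=read_camera("top")
def w(cs,z): return np.array([atz(p,(60+u/2.2,90+v/2.2),z)[:2] for u,v in cs])
def rect(W,n):
    r=cv2.minAreaRect(W.astype(np.float32));print(n,W.round().tolist(),"mean",W.mean(0).round(1),r)
rect(w([(529,318),(690,275),(714,358),(553,403)],8),"cover")
rect(w([(124,114),(272,106),(284,367),(134,376)],82),"case")
rect(w([(551,142),(652,137),(656,208),(558,214)],8),"short")
q=cut_out("cover_mid",p)[0]; 
ct=max(cv2.findContours(q["region"].astype(np.uint8),0,2)[0],key=len)[:,0]
rect(np.array([atz(p,c,8)[:2] for c in ct]),"cover cut") if 0 else print(cv2.minAreaRect(np.array([atz(p,c,8)[:2] for c in ct],np.float32)))
q=cut_out("case_mouth",p)[0]
ct=max(cv2.findContours(q["region"].astype(np.uint8),0,2)[0],key=len)[:,0]
print(cv2.minAreaRect(np.array([atz(p,c,82)[:2] for c in ct],np.float32)))
# opening corners at rim
W=w([(137,168),(265,165),(272,315),(140,318)],82);print("opening",W.round().tolist(),W.mean(0))
# tab top
W=w([(612,320),(632,313),(652,360),(632,362)],78);print("tab top?",W.round().tolist())
E
```

```text
cover [[470.0, -114.0], [517.0, -292.0], [426.0, -317.0], [378.0, -139.0]] mean [ 448.1 -215.6] ((448.47674560546875, -215.5771026611328), (95.63226318359375, 184.1890869140625), 15.21390438079834)
case [[681.0, 311.0], [690.0, 159.0], [421.0, 144.0], [412.0, 295.0]] mean [551.2 227.2] ((551.1420288085938, 227.39111328125), (269.2934265136719, 152.74044799804688), 3.2573230266571045)
short [[665.0, -140.0], [671.0, -253.0], [592.0, -256.0], [585.0, -147.0]] mean [ 628.2 -199.3] ((627.8753051757812, -198.8837890625), (80.6119384765625, 112.88340759277344), 2.9299426078796387)
((448.01080322265625, -213.54965209960938), (101.41712951660156, 184.08372497558594), 15.018040657043457)
((550.03515625, 225.93511962890625), (273.29833984375, 163.2543487548828), 3.390463352203369)
opening [[625.0, 297.0], [628.0, 165.0], [474.0, 156.0], [471.0, 290.0]] [549.45959018 227.20108325]
tab top? [[468.0, -192.0], [475.0, -213.0], [427.0, -233.0], [425.0, -212.0]]
```

Request:
move_arm --commands '[[[0.53, 0.927, 0], 1, 1], [[0.53, 0.927, 0], 1, 1], [[0.53, 0.927, 0], 1, 1], [[0.53, 0.927, 0], 1, 1], [[0.53, 0.927, 0], 1, 1], [[0.53, 0.927, 0], 1, 1], [[0.53, 0.927, 0], 1, 1], [[0.53, 0.927, 0], 1, 1], [[0.53, 0.927, 0], 1, 1], [[0.53, 0.927, 0], 1, 1], [[0.53, 0.927, 0], 1, 1], [[0.53, 0.927, 0], 1, 1], [[0.53, 0.927, 0], 1, 1], [[0, 0, -0.5], 1, 1], [[0, 0, -0.5], 1, 1], [[0, 0, -0.5], 1, 1], [[0, 0, 0], 1, 1], [[0, 0, 0], 0.95, 1], [[0, 0, 0], 0, 1], [[0, 0, 0], 0, 1]]'

```text
t: 2.72
eef_pos: [448.3, -214.9, 359.9]
tcp_rot: [3.141, 0.0, 1.83]
ft_force: [0.7, 0.2, -0.2]
opening: 0.996
grip_force: 0.0
```

```bash
python3 - <<'E'
from h import *
s=env.state();print(s["t"],s["eef_pos"],s["tcp_rot"],s["joints"])
p=read_camera("wrist");save(p,"w1.png");print({k:p[k] for k in p if k!="image"});print([(n,search_frame(n,p)[:2]) for n in("cover_mid",)])
E
```

```text
2.7167 [ 448.29374351 -214.91011393  359.85518935] [3.14132596e+00 1.64149982e-04 1.83045492e+00] [-5.79991582e-01  3.68228173e-01  1.91948564e+00  1.17993448e-04
  8.53578574e-01 -8.39727743e-01]
{'fx': 297.3186396354542, 'fy': 297.3186396354542, 'cx': 254.49289583953825, 'cy': 190.6046724584813, 'rvec': array([-2.86563956, -0.37247822, -0.04726945]), 'tvec': array([-377.38457878, -329.34739759,  264.63228791]), 'shot': 4}
[('cover_mid', [{'at': [254.5, 171.6], 'confidence': 0.57}])]
```

View pics/w1.png

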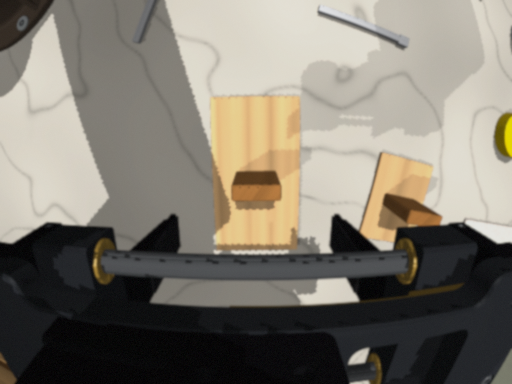

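The wrist view shows the board aligned, its tab centred at about (256,190) between the fingers at columns 165 and 345. I'll descend and grip the 46 mm width, so the board can pivot about its y axis in the pads.

Request:
move_arm --commands '[[[0, 0, -0.85], 0, 1], [[0, 0, -0.85], 0, 1], [[0, 0, -0.85], 0, 1], [[0, 0, -0.85], 0, 1], [[0, 0, -0.85], 0, 1], [[0, 0, 0], 0, 1], [[0, 0, 0], 0, -1], [[0, 0, 0], 0, -1], [[0, 0, 0], 0, -1], [[0, 0, 0], 0, -1], [[0, 0, 0], 0, -1], [[0, 0, 0], 0, -1], [[0, 0, 0], 0, -1], [[0, 0, 0], 0, -1]]'

```text
t: 3.98
eef_pos: [448.3, -214.9, 232.5]
tcp_rot: [3.141, 0.0, 1.833]
ft_force: [0.5, 0.8, 0.7]
opening: 0.496
grip_force: 0.3
```

Request:
move_arm --commands '[[[0, 0, 0], 0, -1], [[0, 0, 0], 0, -1], [[0, 0, 0.3], 0, -1], [[0, 0, 1], 0, -1], [[0, 0, 1], 0, -1], [[0, 0, 1], 0, -1], [[0, 0, 1], 0, -1], [[0, 0, 0.1], 0, -1], [[0, 0, 0], 0, -1]]'

```text
t: 4.73
eef_pos: [448.1, -214.8, 366.0]
tcp_rot: [3.139, 0.003, 1.833]
ft_force: [-0.0, -0.0, -2.1]
opening: 0.48
grip_force: 30.0
```

Request:
move_arm --commands '[[[0.13, 0.44, 0], 0.5, -1], [[0.25, 0.87, 0], 1, -1], [[0.25, 0.87, 0], 1, -1], [[0.25, 0.87, 0], 1, -1], [[0.25, 0.87, 0], 1, -1], [[0.25, 0.87, 0], 1, -1], [[0.25, 0.87, 0], 1, -1], [[0.25, 0.87, 0], 1, -1], [[0.25, 0.87, 0], 1, -1], [[0.25, 0.87, 0], 1, -1], [[0.25, 0.87, 0], 1, -1], [[0.25, 0.87, 0], 1, -1], [[0.25, 0.87, 0], 1, -1], [[0.25, 0.87, 0], 1, -1], [[0.25, 0.87, 0], 1, -1], [[0.25, 0.87, 0], 1, -1], [[0.25, 0.87, 0], 1, -1], [[0.13, 0.44, 0], 0.57, -1], [[0, 0, 0], 0, -1], [[0, 0, 0], 0, -1]]'

```text
t: 6.4
eef_pos: [575.8, 229.4, 362.4]
tcp_rot: [-3.141, -0.003, -3.085]
ft_force: [-0.6, 0.4, -1.5]
opening: 0.486
grip_force: 30.0
```

```bash
python3 - <<'E'
from h import *
s=env.state();print(s["t"],s["eef_pos"],s["tcp_rot"],s["opening"],s["grip_force"])
a=read_camera("top");b=read_camera("side")
I=np.hstack([cv2.resize(a["image"][90:320,60:300],(400,383)),cv2.resize(b["image"][150:384,60:300],(400,390))[:383]])
cv2.imwrite("pics/m2.png",I[:,:,::-1])
E
```

```text
6.4 [575.78073444 229.39356589 362.39952489] [-3.14088840e+00 -2.95865720e-03 -3.08480029e+00] 0.48582185720908144 29.999302625656128
```

View pics/m2.png

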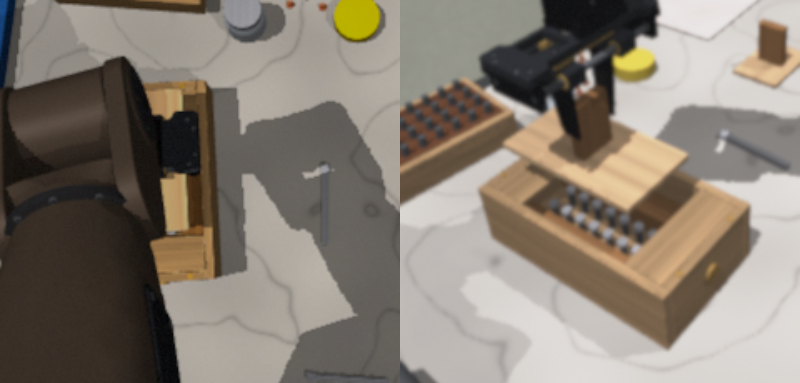

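The board is held level over the case, with its far end over the far rail and its near end inside the opening. Next I'll lower it so the far rail's edge tilts it.

Request:
move_arm --commands '[[[0, 0, -0.7], 0, -1], [[0, 0, -0.6], 0, -1], [[0, 0, -0.15], 0, -1], [[0, 0, -0.1], 0, -1], [[0, 0, -0.1], 0, -1], [[0, 0, -0.1], 0, -1], [[0, 0, 0], 0, -1]]'

```text
t: 7.08
eef_pos: [576.1, 228.9, 312.9]
tcp_rot: [3.141, 0.001, -3.085]
ft_force: [-0.6, 0.7, -1.1]
opening: 0.483
grip_force: 30.0
```

Request:
move_arm --commands '[[[0, 0, -0.1], 0, -1], [[0, 0, -0.1], 0, -1], [[0, 0, 0], 0, -1], [[0, 0, 0], 0, -1]]'

```text
t: 7.42
eef_pos: [575.7, 229.0, 307.4]
tcp_rot: [3.141, 0.001, -3.085]
ft_force: [-6.6, -0.7, 10.3]
opening: 0.482
grip_force: 30.0
```

```bash
python3 - <<'E'
from h import *
s=env.state();print(s["t"],s["eef_pos"],s["tcp_rot"],s["moment"],s["ft_force"])
b=read_camera("side")
cv2.imwrite("pics/s3.png",cv2.resize(b["image"][170:370,90:290],(600,600),interpolation=cv2.INTER_CUBIC)[:,:,::-1])
E
```

```text
7.4167 [575.65453569 229.03149609 307.41143909] [ 3.14124934e+00  5.44000079e-04 -3.08498219e+00] [-0.02557149  0.88416578  0.02076943] [-6.55487437 -0.72413971 10.26324544]
```

View pics/s3.png

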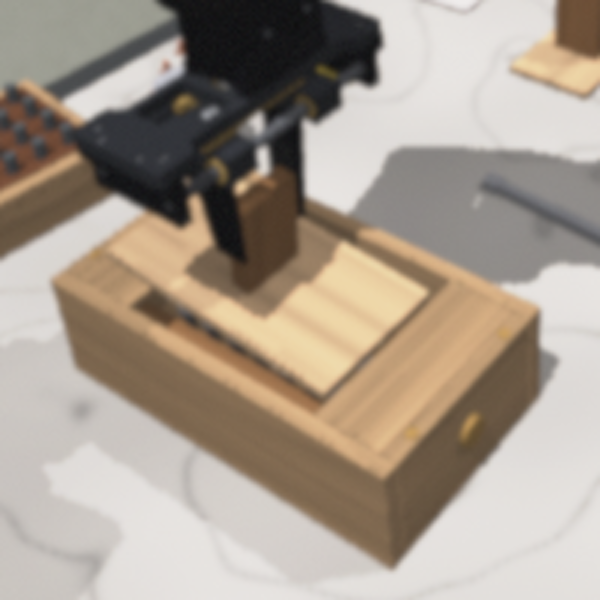

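The near end has dropped into the opening (crop corners about (325,398) and (430,292)), and the far end rests on the far rail at about (107,252). I'll fit the tilt from these.

```bash
cat >> h.py <<'E'
from scipy.optimize import least_squares
def fit(p,pts,tcp,yaw=np.radians(3.3)):
    # pts: {(sx,sy):pixel} top-face corners; solve along-offset from pivot, slip dz, tilt, y offset
    u=np.array([np.cos(yaw),np.sin(yaw),0]);v=np.array([-u[1],u[0],0]);C=np.array([550.5,227,0])
    def res(q):
        s,zt,th,y=q;r=[]
        ax=u*np.cos(th)+np.array([0,0,np.sin(th)])
        for (sx,sy),px in pts.items():
            X=C+u*s+v*y+np.array([0,0,zt])+ax*92*sx+v*50*sy
            pr=cv2.projectPoints(X.reshape(1,3),np.array(p["rvec"]),np.array(p["tvec"]),np.array([[p["fx"],0,p["cx"]],[0,p["fy"],p["cy"]],[0,0,1.]]),None)[0].ravel()
            r+=list(pr-px)
        return r
    o=least_squares(res,[10,80,.1,0]);return o.x,np.abs(o.fun).max()
E
python3 - <<'E'
from h import *
b=read_camera("side")
f=lambda u,v:np.array([90+u/3,170+v/3])
x,e=fit(b,{(-1,1):f(325,394),(-1,-1):f(430,291),(1,1):f(107,252)},None)
print("s,ztop,tilt_deg,y",x[0],x[1],np.degrees(x[2]),x[3],e)
E
```

```text
s,ztop,tilt_deg,y 25.108044148986316 79.80496767441842 4.886121330871159 -1.0549689674417584 0.2516531232183752
```

Request:
move_arm --commands '[[[0, 0, -0.1], 0, -1], [[0, 0, -0.1], 0, -1], [[0, 0, 0], 0, -1], [[0, 0, 0], 0, -1]]'

```text
t: 7.85
eef_pos: [575.5, 229.0, 301.3]
tcp_rot: [3.141, -0.0, -3.085]
ft_force: [-8.3, -1.1, 8.9]
opening: 0.485
grip_force: 30.0
```

```bash
python3 - <<'E'
from h import *
s=env.state();print(s["t"],s["eef_pos"],s["ft_force"],s["moment"])
b=read_camera("side");save(b,"raw4.png")
cv2.imwrite("pics/s4.png",cv2.resize(b["image"][170:370,90:290],(600,600),interpolation=cv2.INTER_CUBIC)[:,:,::-1])
E
```

```text
7.85 [575.51190944 229.01887113 301.32322722] [-8.29785993 -1.12138843  8.91883417] [-0.0336074   0.99534581 -0.00974313]
```

View pics/s4.png

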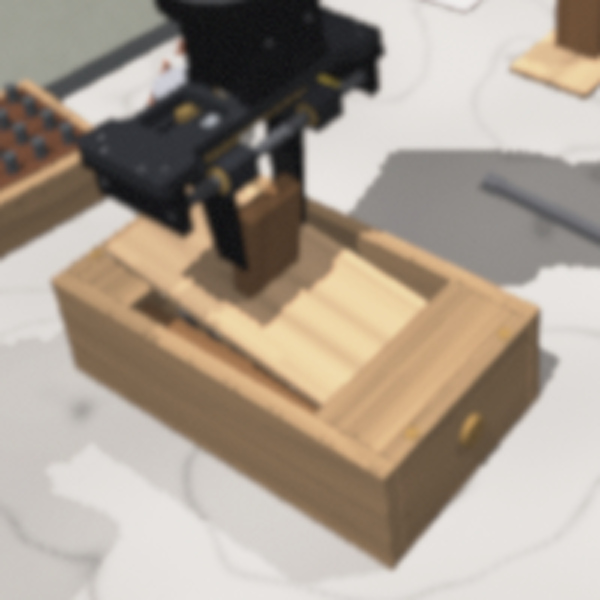

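```bash
python3 - <<'E'
from h import *
b=read_camera("side")
f=lambda u,v:np.array([90+u/3,170+v/3])
x,e=fit(b,{(-1,1):f(321,408),(-1,-1):f(424,301),(1,1):f(108,250)},None)
print("s,ztop,tilt_deg,y",x[0],x[1],np.degrees(x[2]),x[3],e)
E
```

```text
s,ztop,tilt_deg,y 33.4475248403225 66.65994212542175 9.462761256756027 -5.927057430311902 1.185865094009273
```

Tilt is about 9.5°. Now I'll slide towards the near end along the slope.

Request:
move_arm --commands '[[[-0.17, -0.01, -0.025], 0, -1], [[-0.17, -0.01, -0.025], 0, -1], [[-0.17, -0.01, -0.025], 0, -1], [[-0.17, -0.01, -0.025], 0, -1], [[-0.17, -0.01, -0.025], 0, -1], [[-0.17, -0.01, -0.025], 0, -1], [[0, 0, 0], 0, -1]]'

```text
t: 8.53
eef_pos: [544.4, 227.3, 295.1]
tcp_rot: [-3.141, -0.002, -3.085]
ft_force: [-5.3, -0.7, 5.5]
opening: 0.482
grip_force: 30.0
```

Request:
move_arm --commands '[[[-0.17, -0.01, -0.025], 0, -1], [[-0.17, -0.01, -0.025], 0, -1], [[-0.17, -0.01, -0.025], 0, -1], [[-0.17, -0.01, -0.025], 0, -1], [[0, 0, 0], 0, -1]]'

```text
t: 8.95
eef_pos: [523.9, 226.0, 291.6]
tcp_rot: [-3.141, -0.002, -3.085]
ft_force: [-0.1, -0.1, -0.5]
opening: 0.485
grip_force: 30.0
```

```bash
python3 - <<'E'
from h import *
s=env.state();print(s["t"],s["eef_pos"],s["tcp_rot"],s["ft_force"],s["moment"],s["opening"])
b=read_camera("side")
cv2.imwrite("pics/s5.png",cv2.resize(b["image"][170:370,90:290],(600,600),interpolation=cv2.INTER_CUBIC)[:,:,::-1])
E
```

```text
8.95 [523.88271983 226.02262601 291.6396811 ] [-3.14115583e+00 -2.40627935e-03 -3.08452448e+00] [-0.05609419 -0.08574144 -0.51939243] [ 0.10467647 -0.17412216  0.03105761] 0.4853289821592935
```

View pics/s5.png

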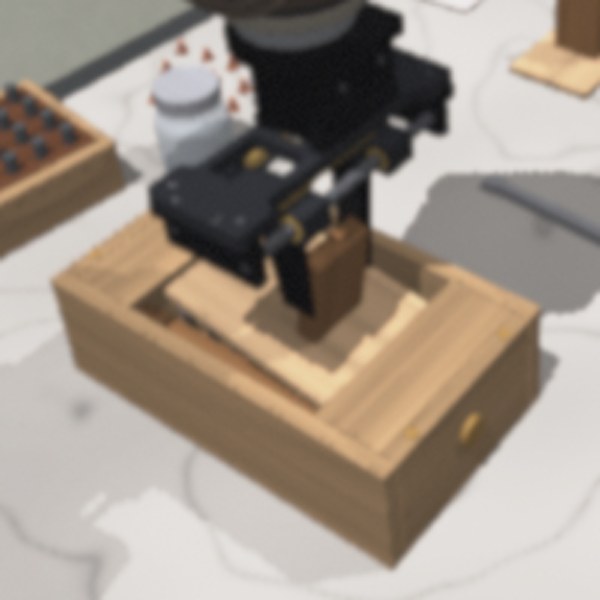

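The near end is under its rail and the far end (170,290) is clear of the far rail. I'll lower it now; the ledges should flatten it.

Request:
move_arm --commands '[[[0, 0, -0.12], 0, -1], [[0, 0, -0.12], 0, -1], [[0, 0, -0.12], 0, -1], [[0, 0, 0], 0, -1]]'

```text
t: 9.33
eef_pos: [525.7, 226.2, 281.2]
tcp_rot: [3.141, 0.001, -3.085]
ft_force: [1.5, 0.2, 1.8]
opening: 0.483
grip_force: 30.0
```

Request:
move_arm --commands '[[[0, 0, -0.1], 0, -1], [[0, 0, -0.1], 0, -1], [[0, 0, 0], 0, -1]]'

```text
t: 9.58
eef_pos: [525.7, 226.1, 275.6]
tcp_rot: [3.141, 0.002, -3.085]
ft_force: [2.4, 1.1, 3.7]
opening: 0.48
grip_force: 30.0
```

Request:
move_arm --commands '[[[0, 0, -0.08], 0, -1], [[0, 0, -0.05], 0, -1], [[0, 0, 0], 0, -1], [[0, 0, 0], 0, -1]]'

```text
t: 9.92
eef_pos: [525.6, 226.1, 271.8]
tcp_rot: [3.141, 0.002, -3.085]
ft_force: [2.1, -0.3, 3.8]
opening: 0.487
grip_force: 30.0
```

```bash
python3 - <<'E'
from h import *
s=env.state();print(s["t"],s["eef_pos"],s["ft_force"],s["moment"],s["opening"])
b=read_camera("side")
cv2.imwrite("pics/s6.png",cv2.resize(b["image"][170:370,90:290],(600,600),interpolation=cv2.INTER_CUBIC)[:,:,::-1])
E
```

```text
9.9167 [525.57206152 226.14442867 271.79544014] [ 2.05673334 -0.28750772  3.77006462] [ 0.09537552 -0.23819068  0.01339927] 0.48659338496007976
```

View pics/s6.png

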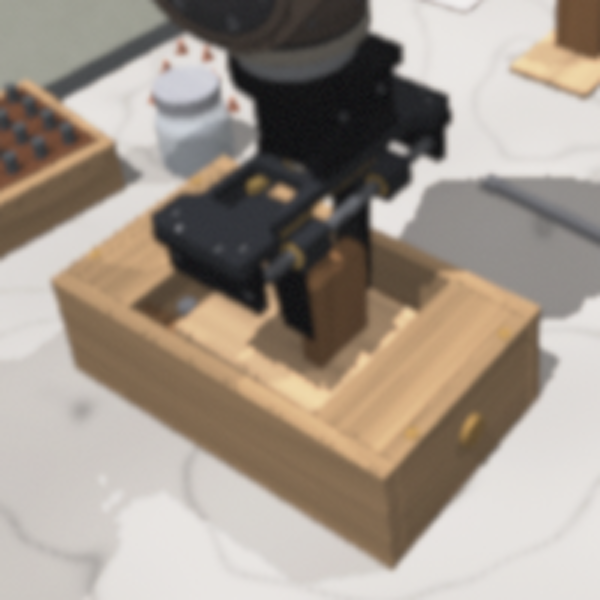

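It's down below the rails and almost flat. I'll press until the force shows it is fully seated.

Request:
move_arm --commands '[[[0, 0, -0.06], 0, -1], [[0, 0, -0.06], 0, -1], [[0, 0, 0], 0, -1], [[0, 0, 0], 0, -1]]'

```text
t: 10.3
eef_pos: [525.7, 226.2, 268.3]
tcp_rot: [3.141, 0.003, -3.085]
ft_force: [5.3, 0.4, 4.5]
opening: 0.485
grip_force: 30.0
```

Request:
move_arm --commands '[[[0.12, 0.01, -0.04], 0, -1], [[0.08, 0.0, -0.06], 0, -1], [[0, 0, 0], 0, -1], [[0, 0, 0], 0, -1]]'

```text
t: 10.63
eef_pos: [530.3, 226.5, 265.7]
tcp_rot: [3.142, -0.002, -3.085]
ft_force: [-8.8, 0.6, 18.6]
opening: 0.481
grip_force: 30.0
```

```bash
python3 - <<'E'
from h import *
s=env.state();print(s["t"],s["eef_pos"],s["ft_force"],s["moment"],s["opening"])
b=read_camera("side")
cv2.imwrite("pics/s7.png",cv2.resize(b["image"][200:320,130:250],(600,600),interpolation=cv2.INTER_CUBIC)[:,:,::-1])
E
```

```text
10.6333 [530.34989303 226.50357611 265.74741593] [-8.8004146   0.61505758 18.56164539] [0.08231419 1.4513569  0.03038126] 0.4812170323033204
```

View pics/s7.png

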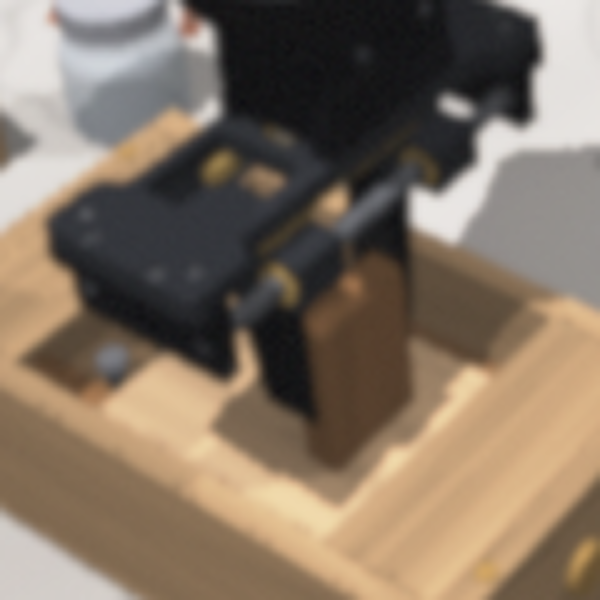

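Seated (18 N upward). I'll ease off slightly and slide to the middle.

Request:
move_arm --commands '[[[0, 0, 0.04], 0, -1], [[0.13, 0.008, 0], 0, -1], [[0.13, 0.008, 0], 0, -1], [[0.13, 0.008, 0], 0, -1], [[0.13, 0.008, 0], 0, -1], [[0.13, 0.008, 0], 0, -1], [[0, 0, 0], 0, -1], [[0, 0, 0], 0, -1]]'

```text
t: 11.35
eef_pos: [551.0, 227.6, 266.1]
tcp_rot: [3.141, 0.001, -3.085]
ft_force: [1.0, 0.1, -1.0]
opening: 0.479
grip_force: 30.0
```

Request:
move_arm --commands '[[[0, 0, 0], 0, 0.5], [[0, 0, 0], 0, 0.5], [[0, 0, 0], 0, 0.5], [[0, 0, 0], 0, 0.5], [[0, 0, 0], 0, 0.5], [[0, 0, 0], 0, 0.5], [[0, 0, 0.5], 0, 0.5], [[0, 0, 1], 0, 0.5], [[0, 0, 1], 0, 0.5], [[0, 0, 1], 0, 0.5], [[-0.6, -0.8, 0.5], 0, 0.5], [[-0.5, -1, 0], 0, 0.5], [[-0.3, -1, 0], 0, 0.5], [[-0.3, -1, 0], 0, 0.5], [[-0.3, -1, 0], 0, 0.5], [[-0.3, -1, 0], 0, 0.5], [[0, -1, 0], 0, 0.5], [[0, -1, 0], 0, 0.5], [[0, -1, 0], 0, 0.5], [[0, 0, 0], 0, 0.5]]'

```text
t: 13.02
eef_pos: [481.6, -40.0, 386.3]
tcp_rot: [-3.141, 0.001, -3.088]
ft_force: [-0.2, 0.3, 0.2]
opening: 0.753
grip_force: 0.0
```

```bash
python3 - <<'E'
from h import *
s=env.state();print(s["t"],s["eef_pos"],s["ft_force"])
a=read_camera("top");b=read_camera("side")
I=np.hstack([cv2.resize(a["image"][120:280,90:240],(400,427),interpolation=2)[:426],cv2.resize(b["image"][200:349,110:250],(400,426),interpolation=2)])
cv2.imwrite("pics/m8.png",I[:,:,::-1])
E
```

```text
13.0167 [481.5710919  -39.96987464 386.33983699] [-0.16910601  0.28068974  0.19342088]
```

View pics/m8.png

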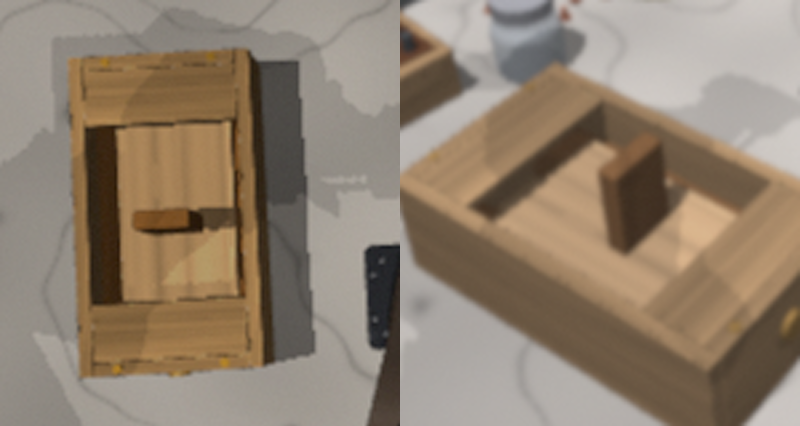

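```bash
python3 - <<'E'
from h import *
a=read_camera("top");b=read_camera("side")
C=np.array([550.5,227]);u=np.array([np.cos(.0576),np.sin(.0576)]);v=np.array([-u[1],u[0]])
f=lambda c,r:(90+c/2.667,120+r/2.667)
L=lambda X:((X[:2]-C)@u,(X[:2]-C)@v)
for n,c,z in[("tabtop L",(134,215),118),("tabtop R",(190,214),118),("edge L",(119,210),48),("edge R",(237,208),48),("tabbase R",(203,230),48)]:
    print(n,np.round(L(atz(a,f(*c),z)),1))
for p in(a,b):
    for n in("cover_mid","case_seat"):
        r=search_frame(n,p)
        if r:print(n,r[0],np.round(L(atz(p,r[0]["at"],79 if n[1]=="o" else 60)),1))
r=search_frame("short_board_mid",a);print(r[:1])
E
```

```text
tabtop L [-4.9 19.9]
tabtop R [ -6.7 -25.6]
edge L [ 6.3 48.3]
edge R [  2.1 -54.2]
tabbase R [-15.4 -23.8]
cover_mid {'at': [159.4, 200.4], 'confidence': 0.9} [ -3.5 -14.5]
case_seat {'at': [130.1, 198.3], 'confidence': 0.58} [ 6.8 55.7]
cover_mid {'at': [185.6, 275.8], 'confidence': 0.69} [-12.   21.2]
case_seat {'at': [205.3, 297.7], 'confidence': 0.57} [-63.7  28.8]
[{'at': [333.3, 171.7], 'confidence': 0.68}]
```

The board lies flat under both rails. It measures about -5 mm lengthwise and -3 mm crosswise off centre, within limits, and the short board hasn't moved. Handing in.

```bash
python3 -c "
from cell import env
print(env.job_done())"
```

```text
the job is handed in; nothing more can be done
None
```

The cover board is in the stamp case, flat on the ledges under both rails and about 5 mm off centre by my measurement; I let go of it, left the short board untouched, and handed the job in at about 13 s (no verdict was returned).

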